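Seat the line card and take a chip's case temperature

TASK

The card of the opened network switch sticks out of the front of its chassis: push it home until it clicks in at its detent, front panel flush with the chassis. Then, with the contact thermometer from the bench stand held upright in the gripper, press its spring-loaded foot lightly on the metal-lidded chip of that card, inside the round mark in the middle of the lid, so that the spring is partly but not fully pushed in. Keep it still there for two seconds while the reading settles, and finish while still holding it there; never press hard on the chip, and leave the solder reel, the rosin tin and the heatsink where they are.

Things in the scene. Friction and masses are not known exactly. Their poses are not given: they have to be found in the camera images.
- chassis: Grey sheet-metal switch chassis, lid off, fixed to the bench; 250 (x) x 230 (y) x 44 mm high, walls 3 mm. Origin: centre of its underside on the bench; +x runs from the open front (x = -125 mm) to the back, z up. The card slides in along +x.
- sled (a joint): How far the card stands out of the chassis, m: 0 = fully home, panel flush with the chassis front; starts 0.045 to 0.08. It slides with 1.2 N friction; from 14 to 6 mm before home a sprung ball resists (about 9 N at most); over about the last 3 mm the ball draws the card home against its stop and keeps it there.
- panel_mid (a point): Middle of the outer face of the card's aluminium front panel, 26 mm above the bench; the face looks to the chassis' -x and moves with the card. The panel is 224 mm wide and reaches from 4 to 43 mm above the bench. Within 28 mm either side of this point it is flat, good to push on with closed fingers; thumbscrews stand out 9 mm at 103 mm either side.
- cpu: The only chip with a metal lid on the card's green board: a 45 mm square dark green carrier with a 38 mm square plain steel lid. It rides on the card; origin: centre of its underside, 105 mm behind the panel's outer face and 12 mm to the chassis' +y of the card's middle line; axes parallel to the chassis'. Parts within 30 mm of it stand less than 15 mm above the board.
- cpu_mark (a point): Centre of the thin dark ring (19 mm across) on the top face of the steel lid; this point is on the lid's top face, which is level, 19 mm above the bench. It moves with the card.
- thermometer: Cordless pen-type contact thermometer, 150 mm long, about 80 g. Origin: centre of the foot's contact face (spring free); +z runs along the pen to the handle end. From the foot up: 8 mm round foot on a stem, black nose 18 mm across, collar 27 mm across (z 75-80 mm), grey flat-sided handle 24 (x) x 20 (y) mm (z 80-150). In the stand's tube up to the collar at first; draw it out 80 mm along its axis.
- thermo_grip (a point): Point on the thermometer's axis at which to grip it: 115 mm above the foot's contact face, 35 mm below the handle's end, 35 mm above the collar. Grip along the thermometer's y, across the 20 mm.
- foot (a joint): How far the sprung foot is pushed into the thermometer, m: 0 = free, 0.008 = fully in (then it is solid). Force about 0.75 N at first touch, plus 0.25 N per mm: 1.75 N at 4 mm.
- foot_face (a point): Centre of the foot's flat 8 mm contact face; moves in with the foot.
- stand: Bench stand of the thermometer, fixed: grey base 105 (x) x 75 (y) x 12 mm, origin at the centre of its underside, with a dark steel tube 27 mm across between two cheek plates, leaning 0.40 rad (23 deg) from upright towards the stand's -x (so does the thermometer in it, its y level, with up to 1 mm and 0.03 rad of play); mouth 91 mm above the bench. It stands left or right of the chassis.
- reel: Bystander: reel of solder standing on its flange, 62 mm across, 45 mm high; origin at the centre of its underside.
- tin: Bystander: flat steel tin with lumps of amber rosin, 62 mm across, about 33 mm high; origin at the centre of its underside.
- heatsink: Bystander: finned aluminium heatsink, 60 x 60 x 25 mm; origin at the centre of its underside.

How it is judged:
On the way, in this order (a step that is already met when the one before it is completed fails the run):
1. the card is pushed home and seated at its detent (value of joint sled below 0.002 m), for 0.3 s.
2. the thermometer, upright in the gripper, is held still with its foot lightly pressed inside the ring on the chip's lid for two seconds (value of joint foot between 0.001 and 0.007 m and contact force between thermometer and cpu above 0.4 N and horizontal distance between foot_face and cpu_mark below 0.006 m and angle between thermometer's own z axis and vertical below 0.15 rad and contact force between the fingers and thermometer above 2 N and linear speed of thermometer below 0.02 m/s), for 2 s.
At the end, for the whole second after the job is handed in: The card is within 2 mm of fully home; the thermometer is gripped in the fingers, within 0.15 rad (8.5 deg) of upright, its foot in contact with the chip's lid within 6 mm of the mark's centre, pushed in by 1 to 7 of its 8 mm, and it moves slower than 20 mm/s (all of step 2 and value of joint sled below 0.002 m); the arm keeps its last pose, push and grip.
It fails at once if the chip is pressed with more than 12 N (contact force between cpu and anything else above 12 N).
It fails at once if a bystander is moved by more than 20 mm (distance of any of reel, tin, heatsink from where it was at the start of the episode above 0.02 m).
It also fails if it takes over 58 s, if anything falls off the work surface, if the arm or the gripper's body presses on something with over 40 N, if the wrist force passes 120 N, or if a joint passes its speed limit or range.

ROBOT

A 6-joint arm with a two-finger parallel gripper is mounted at the origin on the work surface. World frame = base frame: x ahead of the robot, y to its left, z up, the work surface at z = 0. Lengths are in m, angles in rad, forces in N, time in s.
With the tool pointing down it reaches from about 0.3 to 1 m from the base axis. Payload 5.1 kg.
Tool frame: the origin (TCP) lies at the very end of the fingers, on their centre line; the grasp point (between the pads) lies 19 mm behind it; z points along the fingers, y is the line along which they close (so a half turn about z gives the same grasp; the last joint's range is limited). The gripper opens to 95 mm and grips with 3 to 60 N. Pads are 20 mm wide; open, the fingers measure 119 mm over their backs; the gripper's body (75 mm by 180 mm) begins 59 mm behind the grasp point.
Start: joints at [1.057, 0.124, 1.65, -0, 1.367, -0.083], TCP at [0.271, 0.591, 0.192] pointing down, gripper open.
Joint ranges: [-2.61, 2.61], [-1.02, 2.33], [0.03, 2.71], [-1.35, 4.49], [0.32, 2.68], [-2.91, 2.91]. Speed limits (rad/s): [2.57, 2.57, 3.14, 3.14, 3.14, 3.14].

INTERFACE

Orientations are given as a unit quaternion [w, x, y, z].
In Python, from plant import r gives the robot as it stands. The module is installed in compiled form; this text tells all that it offers.
- The arm moves only by the shell command python3 -m inch 'ROWS' [FORCE]. ROWS is a JSON object whose one key "steps" holds one flat list of numbers, 5 for each row, row after row: the opening, from -1 (shut) to 1 (fully open), then the shift along the tool's x, y, z in mm, then the turn about the tool's z in degrees. In form: {"steps": [jaw, tx, ty, tz, twist, jaw, tx, ty, tz, twist, ...]}. A call has 1 to 12 rows; each row is the pose to reach, as a shift and turn from the pose commanded when the call began, along the tool's axes at that moment; what a row does not reach only later rows make up. A row lasts 1/8 s, in which the tool goes at most 62.5 mm and 10.7 degrees, less where a joint would pass 70% of its speed; a pose out of reach is approached as far as the arm can. A call with a gripper value outside its range is refused whole. The fingers move at their own pace and stop on an object; FORCE is the grip in N (left out, the last holds). Time passes only in rows, so rows that repeat a pose let the fingers close. It gives the time, the measured TCP pose, the force, the opening and the grip force at its end, in the units of the state.
- r.get_obs(): the state, without advancing time (a new reading comes with each control period).
- r.camera(name): name is "scene" or "top"; returns the picture (384x512x3 uint8, red, green, blue); there is no depth.
- r.calibration(name): a dict with "intrinsics" (3x3 intrinsics, pixels), "eye" and "orientation" of the camera in the world. Camera axes: x right, y down, z forward; pixel columns grow to the right and rows downward; lengths in m; the calibration is good to about 2 mm. A picture is of the moment at which its call begins. calibration takes no time and is no camera call.
- r.job_done(): hands the job in; it is judged then, once.
The state is a dict: "time_s": time; "joint_positions": joint angles; "qd": joint speeds; "effort": joint torques, N m; "eef_pos": TCP position; "eef_rot": TCP orientation; "force": force on the tool from outside, world axes, zero at the start; "moment": the same for the moment, N m; "grip_width": opening from 0.0 (shut) to 1.0 (fully open); "grip_force": force on a finger pad.
Only numpy, scipy, OpenCV 4.12 (cv2) and the standard library are available. Lean on these libraries where they do the work, as an engineer would, in place of code of your own. Each camera call takes 0.05 s, during which the arm holds its last target. There are 200 camera calls.

## Working session

There is one attempt and no reset: what is moved stays moved. The work goes in short steps, Python scripts to look and compute and a shell command to move; the robot and the scene stay as the last step left them, time stands still between calls to the robot, and variables do not carry over. Pictures are saved under pics/ and viewed, at most 10 in all, crops included, and the job is handed in when it is done.

```bash
mkdir -p pics; cat > h.py <<'E'
import numpy as np, cv2
from plant import r
from scipy.spatial.transform import Rotation as R
def cal(n):
    c=r.calibration(n); q=np.array(c["orientation"],float)
    M=q if q.shape==(3,3) else R.from_quat(q[[1,2,3,0]]).as_matrix()
    return np.array(c["intrinsics"]),np.array(c["eye"]),M
def ray(n,uv):
    K,e,M=cal(n); d=M@np.linalg.inv(K)@np.array([*uv,1.]); return e,d/np.linalg.norm(d)
def plane(n,uv,z):
    e,d=ray(n,uv); return e+d*(z-e[2])/d[2]
def two(uv1,uv2,a="top",b="scene"):
    e1,d1=ray(a,uv1); e2,d2=ray(b,uv2)
    t=np.linalg.lstsq(np.c_[d1,-d2],e2-e1,rcond=None)[0]
    p,q=e1+d1*t[0],e2+d2*t[1]; return (p+q)/2,np.linalg.norm(p-q)
def proj(n,p):
    K,e,M=cal(n); c=K@(M.T@(np.array(p)-e)); return c[:2]/c[2]
E
python3 - <<'E'
from h import *
for n in("scene","top"):
    im=r.camera(n)[:,:,::-1]; cv2.imwrite(f"pics/{n}0_raw.png",im)
    cv2.imwrite(f"pics/{n}0.png",cv2.resize(im,(800,600),interpolation=cv2.INTER_CUBIC))
    print(n,r.calibration(n))
o=r.get_obs();print(o)
E
```

```text
scene {'intrinsics': array([[388.92074552,   0.        , 256.92998594],
       [  0.        , 388.92074552, 189.97364407],
       [  0.        ,   0.        ,   1.        ]]), 'eye': array([ 1.24581922, -0.19326049,  0.90050931]), 'orientation': array([-0.27621614,  0.74835098,  0.56764787, -0.20359605])}
top {'intrinsics': array([[423.08907865,   0.        , 252.25182343],
       [  0.        , 423.08907865, 192.899596  ],
       [  0.        ,   0.        ,   1.        ]]), 'eye': array([ 0.44315759, -0.02310419,  1.06697184]), 'orientation': array([-0.06531814,  0.71409276, -0.69583094,  0.04030353])}
{'time_s': 0.1, 'joint_positions': array([ 1.05741554e+00,  1.24420931e-01,  1.65148640e+00, -6.99524799e-05,
        1.36753355e+00, -8.26361284e-02]), 'qd': array([-0.00040563, -0.00252362, -0.00387594, -0.00117916, -0.00099316,
       -0.00042567]), 'effort': array([ 2.42281012e-04, -4.18881762e+01, -3.61097038e+01,  7.77052296e-02,
        4.61618684e-02, -6.05812625e-05]), 'eef_pos': array([0.27117128, 0.59005903, 0.19055246]), 'eef_rot': array([-2.38596317e-04,  2.13704151e-01,  9.76897989e-01, -8.93440650e-04]), 'force': array([ 0.2435295 , -0.48051927, -0.16913545]), 'moment': array([ 0.02161008, -0.00080881,  0.00422401]), 'grip_force': 0.0, 'grip_width': 1.0009408866653289}
```

View pics/scene0.png

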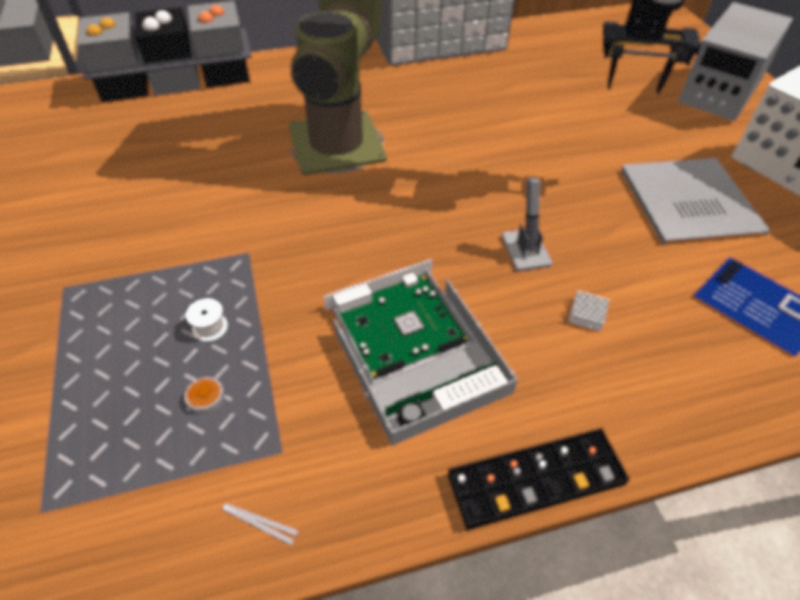

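View pics/top0.png

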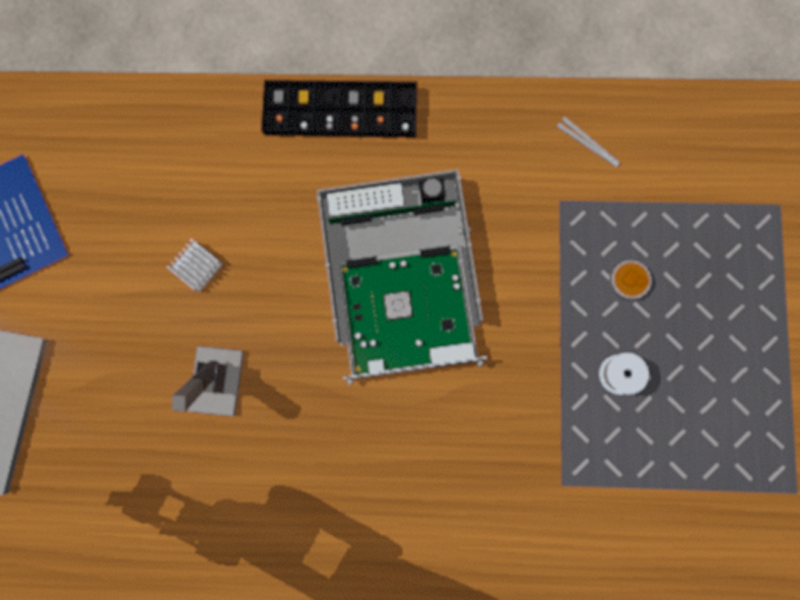

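The scene view shows the chassis at about (420,350), with the stand and thermometer at (530,230), the heatsink at (590,310), and the reel and tin at left. The top view shows the panel running from (349,379) to (484,361) and the chip at (397,305). The stand is at (215,382), and its handle end leans to about (182,400).

```bash
python3 - <<'E'
from h import *
t=cv2.imread("pics/top0_raw.png"); s=cv2.imread("pics/scene0_raw.png")
def crop(im,x,y,w,h,k): return cv2.resize(im[y:y+h,x:x+w],(w*k,h*k),interpolation=cv2.INTER_NEAREST)
m=np.zeros((600,800,3),np.uint8)
a=crop(t,100,205,66,74,6); m[:a.shape[0],:a.shape[1]]=a       # 396x444
b=crop(s,310,105,50,74,6)                                      # 300x444
m[:444,400:700]=b
cv2.imwrite("pics/m1.png",m)
m=crop(t,200,105,114,146,4); 
m2=np.zeros((600,800,3),np.uint8); m2[:584,:456]=m
c=crop(s,205,160,85,60,4); m2[:240,458:798]=c
cv2.imwrite("pics/m2.png",m2)
# coarse
k=512/800
for nm,uv,z in (("chassis BL",(319,190),.044),("BR",(459,172),.044),("scrL",(349,379),.026),("scrR",(484,361),.026),("chip",(397,305),.019),("heatsink",(195,265),.02),("reel",(626,374),.045)):
    print(nm,plane("top",np.array(uv)*k,z).round(4))
E
```

```text
chassis BL [0.7757 0.1418 0.044 ]
BR [ 0.8097 -0.0829  0.044 ]
scrL [0.4748 0.0834 0.026 ]
scrR [ 0.5085 -0.1273  0.026 ]
chip [0.5949 0.0116 0.019 ]
heatsink [0.6529 0.3433 0.02  ]
reel [ 0.4933 -0.3406  0.045 ]
```

View pics/m1.png

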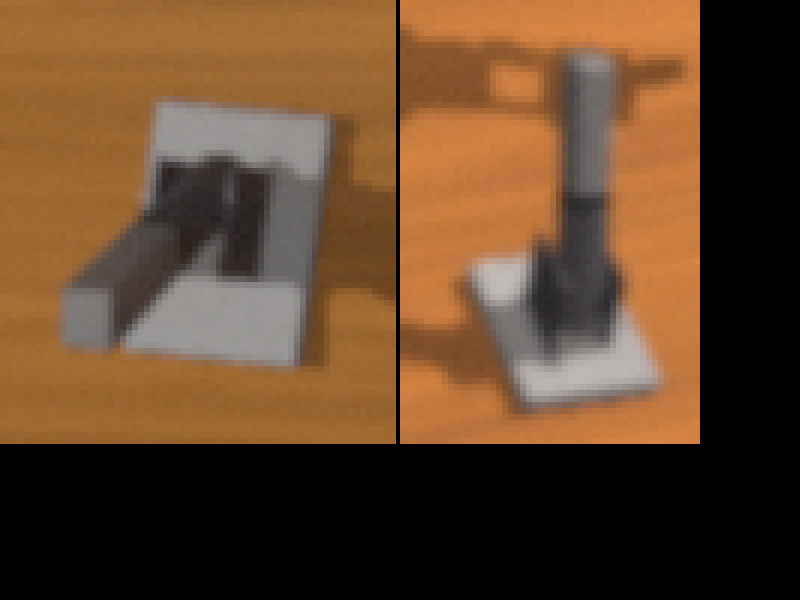

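View pics/m2.png

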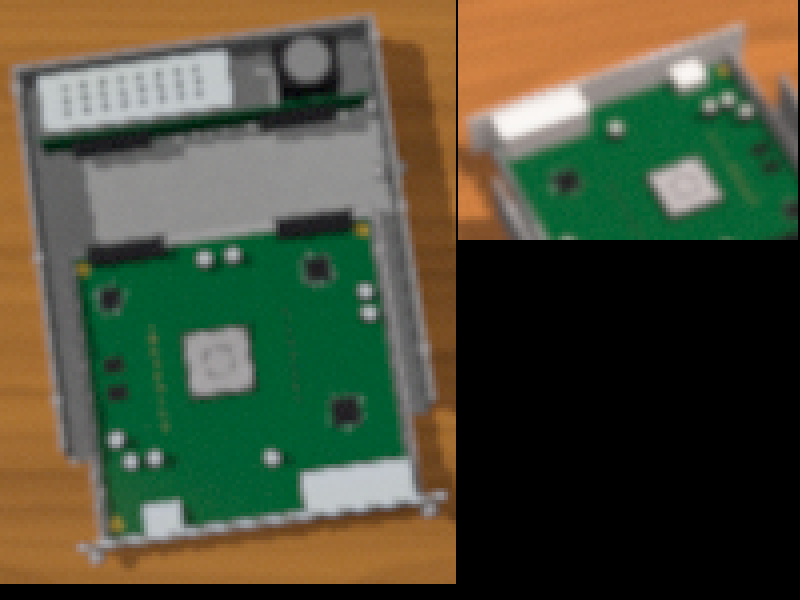

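m1 shows the handle end face centred at crop (87,318) in the top view and (590,65) in the scene view. The stand base corners in the top view are (155,102), (330,118) and (298,365). m2 shows the rim corners at (17,70) and (372,15), the lid at (219,361), and the panel's top edge from (95,545) to (430,497).

```bash
cat >> h.py <<'E'
def lid(n,im,c,rad=16):
    hsv=cv2.cvtColor(im,cv2.COLOR_BGR2HSV); m=((hsv[...,1]<60)&(hsv[...,2]>110)).astype(np.uint8)
    w=np.zeros_like(m); cv2.circle(w,tuple(int(v) for v in c),rad,1,-1); m&=w
    cs,_=cv2.findContours(m,cv2.RETR_EXTERNAL,cv2.CHAIN_APPROX_NONE); k=max(cs,key=cv2.contourArea)
    q=cv2.minAreaRect(k); return np.array(q[0]),q
E
python3 - <<'E'
from h import *
t=cv2.imread("pics/top0_raw.png"); s=cv2.imread("pics/scene0_raw.png")
T=lambda x,y:np.array([x/4+200-.5,y/4+105-.5])
a,qa=lid("top",t,T(219,361)); b,qb=lid("scene",s,(205-.5+(685-458)/4,160-.5+187/4))
print(qa,qb); c,g=two(a,b); print("chip",c,g,plane("top",a,.019),plane("scene",b,.019))
BL,BR,FL,FR=[plane("top",T(*p),.044) for p in((17,70),(372,15),(70,458),(430,408))]
print(BL,BR,FL,FR); 
for p,q in((FL,BL),(FR,BR)): d=q-p; print("x-edge",np.linalg.norm(d),np.arctan2(d[1],d[0]))
d=BL-BR; print("y-edge",np.linalg.norm(d),np.arctan2(-d[0],d[1]))
P1,P2=plane("top",T(95,545),.043),plane("top",T(430,497),.043);d=P1-P2;print("panel",P1,P2,np.linalg.norm(d),np.arctan2(-d[0],d[1]))
S=lambda x,y:np.array([x/6+100-.5,y/6+205-.5])
S2=lambda x,y:np.array([(x-400)/6+310-.5,y/6+105-.5])
A,B,C=[plane("top",S(*p),.012) for p in((155,102),(330,118),(298,365))]
print(A,B,C,np.linalg.norm(A-B),np.linalg.norm(B-C),np.arctan2(-(A-B)[0],(A-B)[1]),np.arctan2((B-C)[1],(B-C)[0]),"base c",(A+C)/2)
print("handle end",two(S(87,318),S2(590,65)))
print("handle/collar low?", two(S(200,190),S2(586,196)))
E
```

```text
((254.0699920654297, 194.99000549316406), (15.556349754333496, 15.697771072387695), 81.8698959350586) ((261.2931213378906, 205.98277282714844), (12.812978744506836, 15.412713050842285), 68.19859313964844)
chip [0.5952178  0.01187601 0.0208091 ] 0.000611712770185433 [0.59541035 0.01163765 0.019     ] [0.59393282 0.01260078 0.019     ]
[0.77462573 0.14280903 0.044     ] [ 0.81440373 -0.079724    0.044     ] [0.53069561 0.09929625 0.044     ] [ 0.56661076 -0.11831242  0.044     ]
x-edge 0.2477806807496085 0.17652541896009807
x-edge 0.25077962891267347 0.15448758019845418
y-edge 0.22606025465664162 0.17688283439268282
panel [0.47860695 0.08213538 0.043     ] [ 0.51280919 -0.11889853  0.043     ] 0.20392259592785333 0.1685181297800436
[0.52121232 0.33484055 0.012     ] [0.51641066 0.26023992 0.012     ] [0.41410949 0.26711595 0.012     ] 0.07475500251624653 0.10253199704729318 -0.06427619686699089 -0.06711269745922825 base c [0.4676609  0.30097825 0.012     ]
handle end (array([0.43267107, 0.30452371, 0.15906024]), np.float64(0.0013850052104837237))
handle/collar low? (array([0.48201897, 0.28382676, 0.11889526]), np.float64(0.00944785837937399))
```

```bash
cat >> h.py <<'E'
def go(p,yaw_y=None):
    "shift (mm) and twist (deg) to bring the TCP to p with tool y along world angle yaw_y"
    o=r.get_obs(); M=R.from_quat(np.array(o["eef_rot"])[[1,2,3,0]]).as_matrix()
    s=1000*M.T@(np.array(p)-o["eef_pos"]); a=np.arctan2(M[1,1],M[0,1])
    tw=0 if yaw_y is None else -np.degrees((yaw_y-a+np.pi/2)%np.pi-np.pi/2)
    print("pos",o["eef_pos"].round(4),"F",o["force"].round(1),"t",round(o["time_s"],2),"shift",s.round(1),"twist",round(tw,1),"ya",round(a,3),"axis",M[:,2].round(3)); return s
E
python3 - <<'E'
from h import *
print(go((.4590,-.0227,.192),np.pi/2+.165)); print(go((.4590,-.0227,.020),np.pi/2+.165))
E
```

```text
pos [0.2712 0.5901 0.1906] F [ 0.2 -0.5 -0.2] t 0.1 shift [-426.5 -478.4   -0.6] twist -34.1 ya 1.14 axis [-0.001 -0.002 -1.   ]
[-426.52068619 -478.36711874   -0.59967413]
pos [0.2712 0.5901 0.1906] F [ 0.2 -0.5 -0.2] t 0.1 shift [-426.5 -478.   171.4] twist -34.1 ya 1.14 axis [-0.001 -0.002 -1.   ]
[-426.53518658 -478.04933519  171.40003169]
```

```bash
python3 -m inch '{"steps":[-1,-40,-43,0,-5,-1,-80,-87,0,-10,-1,-120,-130,0,-15,-1,-160,-174,0,-20,-1,-200,-220,0,-25,-1,-240,-265,0,-30,-1,-280,-312,0,-34,-1,-320,-357,0,-34,-1,-360,-402,0,-34,-1,-400,-446,0,-34,-1,-426,-478,0,-34,-1,-426,-478,0,-34]}' 10
python3 - <<'E'
from h import *
go((.4590,-.0227,.020),np.pi/2+.165)
E
```

```text
time_s: 1.6
eef_pos: [0.4589, -0.0238, 0.1912]
eef_rot: [-0.001, -0.079, 0.997, 0.0]
force: [0.2, 1.4, 0.4]
grip_width: 0.003
grip_force: 0.0
pos [ 0.4589 -0.0238  0.1912] F [0.2 1.4 0.4] t 1.6 shift [ -0.5   1.  171.2] twist -0.4 ya 1.729 axis [-0.001 -0.    -1.   ]
```

```bash
python3 -m inch '{"steps":[-1,0,1,60,0,-1,0,1,110,0,-1,0,1,150,0,-1,0,1,171,0,-1,0,1,171,0]}'
python3 - <<'E'
from h import *
go((.5486-.010*.986,-.0078-.010*.164,.020))
for n in("scene",): 
    im=r.camera(n)[:,:,::-1]; cv2.imwrite("pics/s1.png",cv2.resize(im[120:280,150:350],(800,640))[:600])
E
```

```text
time_s: 2.22
eef_pos: [0.4564, -0.0193, 0.0185]
eef_rot: [-0.003, -0.082, 0.997, 0.001]
force: [-0.4, -0.6, 1.1]
grip_width: 0.006
grip_force: 0.0
pos [ 0.4564 -0.0193  0.0185] F [-0.4 -0.6  1.1] t 2.23 shift [-82.8  -3.7  -1.9] twist 0 ya 1.735 axis [-0.005  0.001 -1.   ]
```

View pics/s1.png

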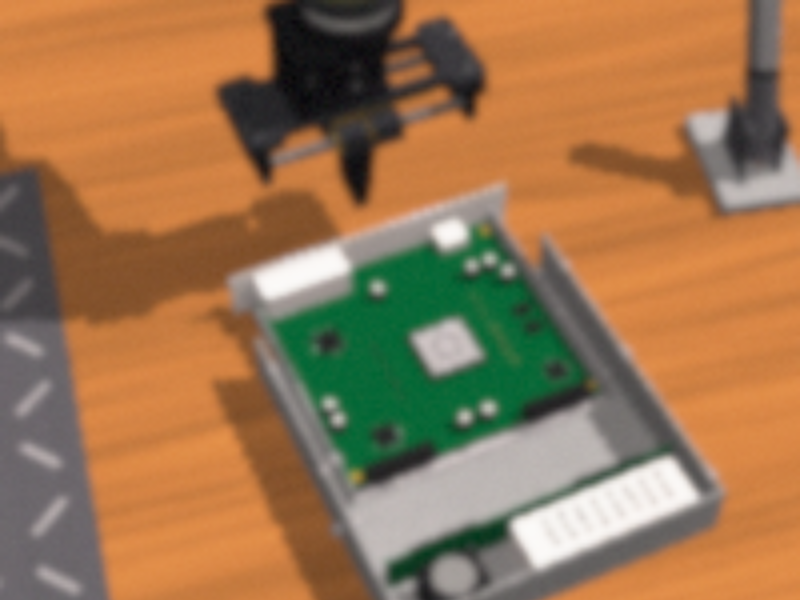

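The closed fingertip at (362,200) stands in front of the middle of the panel, clear of it, so I push now.

```bash
python3 -m inch '{"steps":[-1,-12,-1,0,0,-1,-22,-1,0,0,-1,-30,-2,0,0,-1,-37,-2,0,0,-1,-44,-2,0,0,-1,-50,-2,0,0,-1,-56,-3,0,0,-1,-62,-3,0,0,-1,-67,-3,0,0,-1,-72,-3,0,0,-1,-76,-3,0,0,-1,-80,-4,0,0]}'
python3 - <<'E'
from h import *
go((.5486-.010*.986,-.0078-.010*.164,.020))
E
```

```text
time_s: 3.78
eef_pos: [0.5385, -0.0116, 0.0206]
eef_rot: [-0.0, -0.081, 0.997, -0.0]
force: [0.9, -1.0, -0.1]
grip_width: 0.004
grip_force: 0.0
pos [ 0.5385 -0.0116  0.0206] F [ 0.9 -1.  -0.1] t 3.77 shift [-0.6  2.1  0.6] twist 0 ya 1.733 axis [-0. -0. -1.]
```

```bash
python3 -m inch '{"steps":[-1,-2,0,0,0,-1,-4,0,0,0,-1,-5,0,0,0,-1,-5,0,0,0]}'
python3 - <<'E'
from h import *
go((.5486-.010*.986,-.0078-.010*.164,.020))
im=r.camera("top")[:,:,::-1].copy(); cv2.imwrite("pics/t2_raw.png",im)
a,q=lid("top",im,proj("top",(.650,.021,.019))); print(q,plane("top",a,.019))
sc=r.camera("scene")[:,:,::-1].copy(); cv2.imwrite("pics/sc2_raw.png",sc)
E
```

```text
time_s: 4.28
eef_pos: [0.5433, -0.0108, 0.0207]
eef_rot: [-0.0, -0.081, 0.997, -0.0]
force: [0.2, -0.7, -0.3]
grip_width: 0.004
grip_force: 0.0
pos [ 0.5433 -0.0108  0.0207] F [ 0.2 -0.7 -0.3] t 4.28 shift [4.3 2.1 0.7] twist 0 ya 1.733 axis [-0. -0. -1.]
((249.1499786376953, 161.04998779296875), (7.778174877166748, 24.890159606933594), 81.8698959350586) [0.68206633 0.02653142 0.019     ]
```

```bash
python3 - <<'E'
from h import *
im=cv2.imread("pics/sc2_raw.png"); cv2.imwrite("pics/s2.png",cv2.resize(im[140:260,190:350],(800,600)))
E
```

```text
(no output)
```

View pics/s2.png

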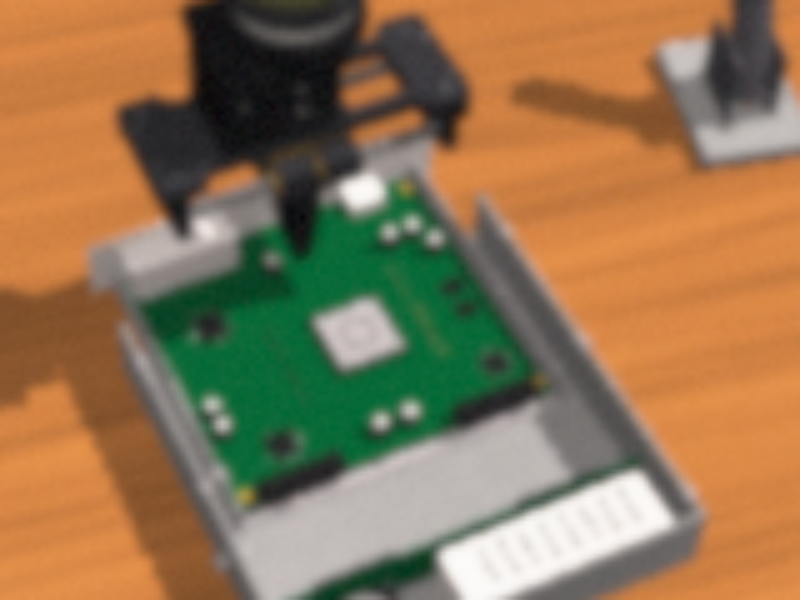

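```bash
python3 - <<'E'
from h import *
print(proj("scene",(.4564,-.0193,.0185)),"seen",150+362/4-.5,120+200/4-.5)
print(proj("scene",(.5433,-.0108,.0207)),"seen",190+302/5-.5,140+252/5-.5)
im=cv2.imread("pics/t2_raw.png"); print(proj("top",(.5433,-.0108,.0207)),proj("top",(.65,.021,.019)))
cv2.imwrite("pics/t2.png",cv2.resize(im[100:260,160:360],(750,600)))
E
```

```text
[238.79178359 174.11031042] seen 240.0 169.5
[248.8122186  194.13739345] seen 249.9 189.9
[262.50705504 215.88772117] [250.96413286 173.50996991]
```

View pics/t2.png

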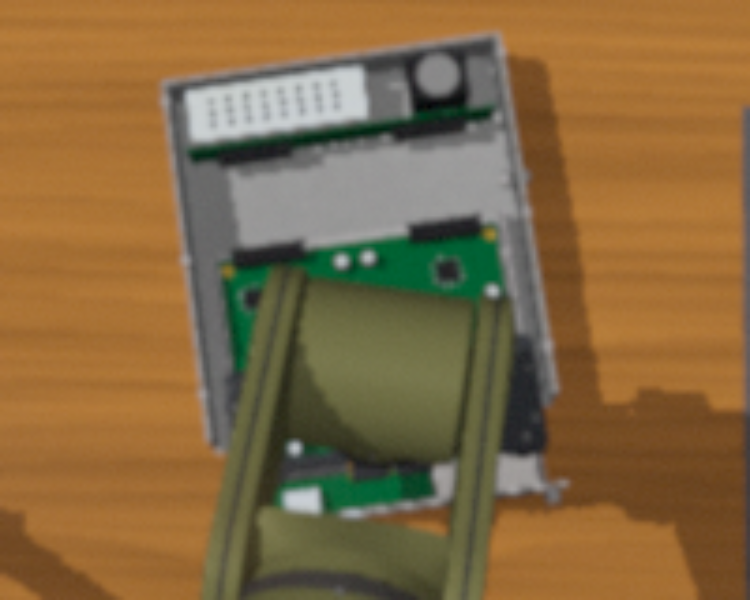

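s2 and t2 show the finger over the board at (302,250), with the card unmoved. The tip must have passed above the panel, so it is higher than reported. I'll estimate its real height.

```bash
python3 - <<'E'
from h import *
for uv,p in (((240,169.5),(.4564,-.0193)),((249.9,189.9),(.5433,-.0108))):
    for z in(.02,.035,.045,.055): print(z,plane("scene",uv,z).round(4),end=" ")
    print()
go((.4590,-.0227,.08)); print(r.get_obs()["joint_positions"])
E
```

```text
0.02 [ 0.44   -0.0113  0.02  ] 0.035 [ 0.4537 -0.0144  0.035 ] 0.045 [ 0.4629 -0.0164  0.045 ] 0.055 [ 0.472  -0.0185  0.055 ] 
0.02 [ 0.5279 -0.0033  0.02  ] 0.035 [ 0.5401 -0.0066  0.035 ] 0.045 [ 0.5483 -0.0087  0.045 ] 0.055 [ 0.5564 -0.0109  0.055 ] 
pos [ 0.5432 -0.0108  0.0206] F [ 0.2 -0.   0.3] t 4.38 shift [ 85.    1.9 -59.4] twist 0 ya 1.733 axis [-0.  0. -1.]
[-1.18772608e-01  6.20175087e-02  2.02388842e+00 -2.41688619e-06
  1.05580747e+00 -1.85215300e+00]
```

```bash
python3 -m inch '{"steps":[-1,0,0,-40,0,-1,0,0,-60,0,-1,50,0,-60,0,-1,90,2,-60,0,-1,90,2,-60,0,-1,90,2,-30,0,-1,90,2,0,0,-1,90,2,5,0,-1,90,2,8,0,-1,90,2,8,0]}'
python3 - <<'E'
from h import *
go((.4590,-.0227,.00)); im=r.camera("scene")[:,:,::-1]; cv2.imwrite("pics/s3_raw.png",im)
a=cv2.resize(im[150:210,200:280],(800,600)); cv2.imwrite("pics/s3.png",a)
E
```

```text
time_s: 5.62
eef_pos: [0.4553, -0.0236, 0.0137]
eef_rot: [0.001, -0.081, 0.997, -0.0]
force: [0.6, 0.5, -0.7]
grip_width: 0.007
grip_force: 0.0
pos [ 0.4553 -0.0236  0.0137] F [ 0.6  0.5 -0.7] t 5.62 shift [-3.8  0.3 13.7] twist 0 ya 1.734 axis [ 0.002 -0.    -1.   ]
```

View pics/s3.png

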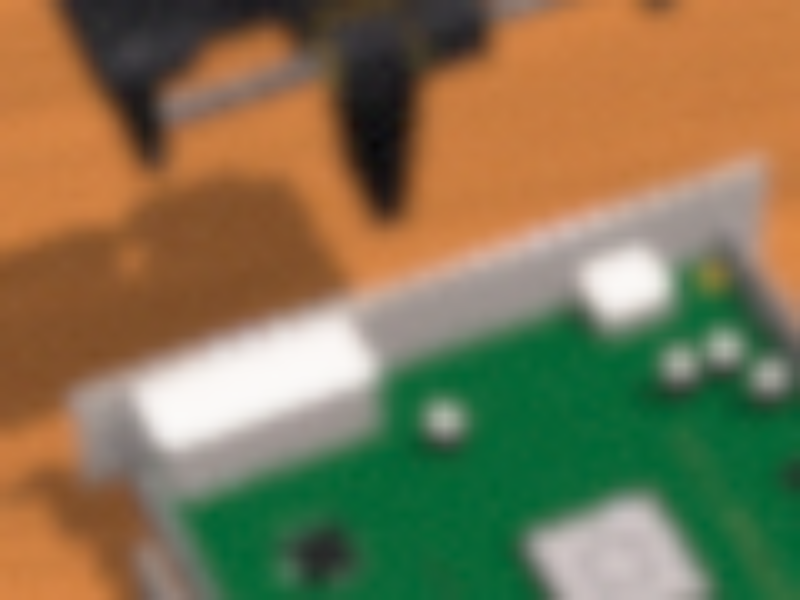

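The tip at (388,218) still hangs clear of the bench, so I go lower in small steps and watch the force.

```bash
python3 -m inch '{"steps":[-1,0,0,5,0,-1,0,0,10,0,-1,0,0,10,0]}'; python3 -m inch '{"steps":[-1,0,0,3,0,-1,0,0,6,0,-1,0,0,6,0]}'
```

```text
time_s: 6.05
eef_pos: [0.4536, -0.0233, 0.0021]
eef_rot: [-0.001, -0.081, 0.997, 0.0]
force: [0.6, -0.8, 0.0]
grip_width: 0.009
grip_force: 0.0
time_s: 6.42
eef_pos: [0.4538, -0.0234, -0.0037]
eef_rot: [-0.0, -0.081, 0.997, 0.0]
force: [0.1, 0.0, -0.9]
grip_width: 0.002
grip_force: 0.0
```

```bash
python3 - <<'E'
from h import *
im=r.camera("scene")[:,:,::-1]; cv2.imwrite("pics/s4_raw.png",im)
g=cv2.cvtColor(np.ascontiguousarray(im),cv2.COLOR_BGR2GRAY); w=g[150:200,225:255]
ys,xs=np.where(w<45); print("tip row",ys.max()+150, xs[ys==ys.max()]+225); go((.4590,-.0227,.00))
g=cv2.cvtColor(cv2.imread("pics/s3_raw.png"),cv2.COLOR_BGR2GRAY)[150:200,225:255]; ys,xs=np.where(g<45); print("prev",ys.max()+150,xs[ys==ys.max()]+225)
E
```

```text
tip row 174 [238]
pos [ 0.454  -0.0234 -0.0035] F [-0.4 -0.1  0.6] t 6.47 shift [-5.  -0.1 -3.5] twist 0 ya 1.733 axis [-0.  0. -1.]
prev 170 [238]
```

```bash
python3 -m inch '{"steps":[-1,-10,0,3,0,-1,-20,0,3,0,-1,-28,0,3,0,-1,-36,0,3,0,-1,-44,0,3,0,-1,-50,0,3,0]}'; python3 -m inch '{"steps":[-1,-6,0,0,0,-1,-12,0,0,0,-1,-18,0,0,0,-1,-22,0,0,0]}'
```

```text
time_s: 7.22
eef_pos: [0.5039, -0.0152, -0.0064]
eef_rot: [-0.0, -0.081, 0.997, 0.0]
force: [-2.1, -0.4, 1.4]
grip_width: 0.004
grip_force: 0.7
time_s: 7.72
eef_pos: [0.5246, -0.0117, -0.0064]
eef_rot: [-0.001, -0.081, 0.997, 0.0]
force: [-8.9, -2.1, 6.9]
grip_width: 0.007
grip_force: 4.4
```

```bash
python3 -m inch '{"steps":[-1,-4,0,0,0,-1,-8,0,0,0,-1,-11,0,0,0,-1,-13,0,0,0]}'
```

```text
time_s: 8.22
eef_pos: [0.5375, -0.01, -0.0063]
eef_rot: [-0.001, -0.081, 0.997, -0.0]
force: [-7.4, -2.0, 6.5]
grip_width: 0.001
grip_force: 3.9
```

```bash
python3 -m inch '{"steps":[-1,-2,0,0,0,-1,-4,0,0,0,-1,-4,0,0,0]}';python3 -m inch '{"steps":[-1,-2,0,0,0,-1,-4,0,0,0,-1,-4,0,0,0]}'
```

```text
time_s: 8.6
eef_pos: [0.5371, -0.01, -0.0063]
eef_rot: [-0.006, -0.082, 0.997, -0.0]
force: [-19.6, -3.7, 17.1]
grip_width: 0.004
grip_force: 9.9
time_s: 8.98
eef_pos: [0.5368, -0.01, -0.0063]
eef_rot: [-0.012, -0.082, 0.997, -0.001]
force: [-33.8, -6.4, 29.3]
grip_width: 0.006
grip_force: 17.4
```

The position has stopped and the force is climbing, so the card is on its stop. I back off and check the lid position.

```bash
python3 -m inch '{"steps":[-1,10,0,0,0,-1,40,0,0,0,-1,40,0,-60,0,-1,40,0,-120,0,-1,60,60,-180,0,-1,80,120,-225,0,0,80,180,-225,3,1,80,240,-225,10,1,80,300,-225,13,1,80,310,-225,13,1,80,310,-225,13]}' 10
python3 - <<'E'
from h import *
u=np.array([-.3886,.0257,.921]); grip=np.array([.4327,.3045,.159])-.035*u; print(grip)
go(grip-[0,0,.019+.022],np.pi/2-.066)
t=r.camera("top")[:,:,::-1].copy(); s=r.camera("scene")[:,:,::-1].copy(); cv2.imwrite("pics/t5_raw.png",t);cv2.imwrite("pics/s5_raw.png",s)
p=(.650,.021,.019)
for k in range(2):
  for n,im in(("top",t),("scene",s)):
    a,q=lid(n,im,proj(n,p)); print(n,q,plane(n,a,.019))
  
m=np.zeros((600,800,3),np.uint8); m[:,:400]=cv2.resize(t[105:255,100:200],(400,600)); 
m[:,400:]=cv2.resize(s[60:210,280:380],(400,600)); cv2.imwrite("pics/m5.png",m)
E
```

```text
time_s: 10.35
eef_pos: [0.4165, 0.2867, 0.2188]
eef_rot: [0.0, 0.03, 1.0, 0.0]
force: [-1.3, -0.9, -1.0]
grip_width: 0.473
grip_force: 0.0
[0.446301  0.3036005 0.126765 ]
pos [0.4165 0.2867 0.2188] F [-1.3 -0.9 -1. ] t 10.35 shift [-28.6  18.6 133. ] twist 0.3 ya 1.511 axis [ 0.001  0.001 -1.   ]
top ((250.94996643066406, 173.14999389648438), (15.556349754333496, 15.697771072387695), 81.8698959350586) [0.65092435 0.02106249 0.019     ]
scene ((270.10003662109375, 220.70005798339844), (13.86362075805664, 14.758048057556152), 63.43495178222656) [0.65012066 0.02174556 0.019     ]
top ((250.94996643066406, 173.14999389648438), (15.556349754333496, 15.697771072387695), 81.8698959350586) [0.65092435 0.02106249 0.019     ]
scene ((270.10003662109375, 220.70005798339844), (13.86362075805664, 14.758048057556152), 63.43495178222656) [0.65012066 0.02174556 0.019     ]
```

View pics/m5.png

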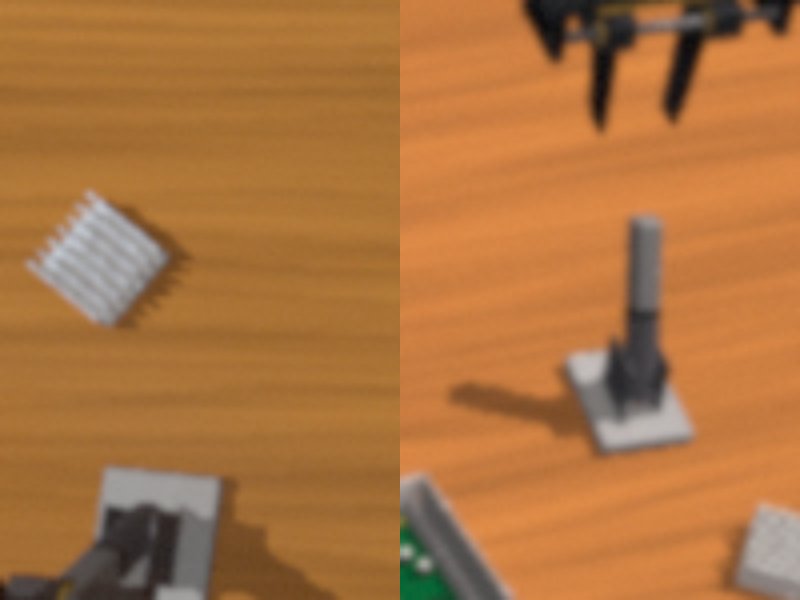

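The lid is now at (0.6505, 0.0214), moved in by 56 mm, which matches the card being home. The fingertips at (599,130) and (672,122) hang above and behind the handle. I use them to check the height offset.

```bash
python3 - <<'E'
from h import *
p=np.array((.4165,.2867,.2188))
for dz in(0,.01,.02,.03): print(dz,proj("scene",p+[0,0,dz]))
m=((329.2+347.5)/2,91); 
for z in(.22,.23,.24): print(plane("scene",m,z))
t=cv2.imread("pics/t5_raw.png"); print(proj("top",p+[0,0,.02]))
x,y=proj("top",p+[0,0,.02]).astype(int)
cv2.imwrite("pics/t6.png",cv2.resize(t[y-60:y+60,x-60:x+60],(600,600)))
E
```

```text
0 [336.55731984  96.56878721]
0.01 [337.13483839  93.67694256]
0.02 [337.72033996  90.74512406]
0.03 [338.31399122  87.77249711]
[0.39457031 0.30161928 0.22      ]
[0.4070793  0.29434708 0.23      ]
[0.4195883  0.28707488 0.24      ]
[107.46970451 266.09748434]
```

View pics/t6.png

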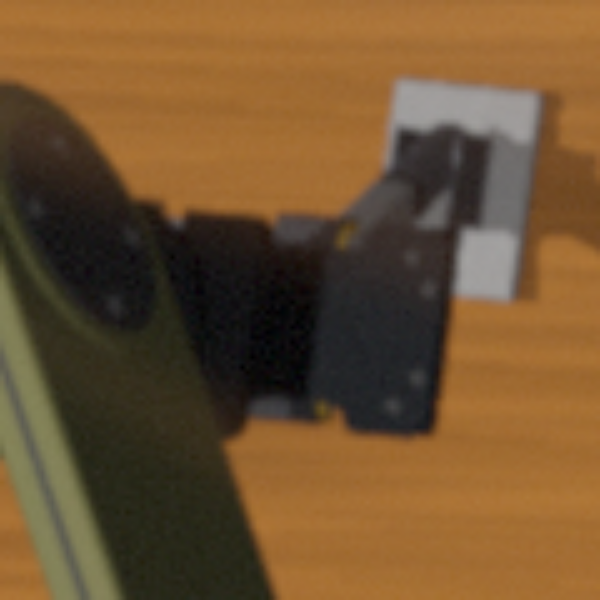

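t6 shows the gripper body behind the stand. The xy positions agree, and the real tip is about 22 mm above the reported one. I'll align over the grip point, then go down.

```bash
python3 -m inch '{"steps":[1,-14,9,0,0,1,-28,18,0,0,1,-28,18,0,0,1,-28,18,40,0,1,-28,18,80,0,1,-28,18,115,0,1,-28,18,133,0,1,-28,18,133,0]}' 10
python3 - <<'E'
from h import *
go((.4463,.3036,.0858),np.pi/2-.066)
s=r.camera("scene")[:,:,::-1].copy(); cv2.imwrite("pics/s7_raw.png",s)
E
```

```text
time_s: 11.45
eef_pos: [0.4451, 0.2998, 0.0846]
eef_rot: [-0.001, 0.032, 0.999, -0.001]
force: [0.1, 0.3, 1.0]
grip_width: 1.001
grip_force: 0.0
pos [0.4451 0.2998 0.0846] F [0.1 0.3 1. ] t 11.45 shift [-0.9  3.9 -1.2] twist 0.1 ya 1.506 axis [-0.002 -0.001 -1.   ]
```

```bash
python3 -m inch '{"steps":[1,-1,4,0,0,1,-1,4,0,0,-1,-1,4,0,0,-1,-1,4,0,0,-1,-1,4,0,0,-1,-1,4,0,0,-1,-1,4,0,0,-1,-1,4,0,0]}' 10
```

```text
time_s: 12.5
eef_pos: [0.4471, 0.3047, 0.0856]
eef_rot: [-0.0, 0.032, 0.999, -0.0]
force: [-0.3, 0.7, -0.1]
grip_width: 0.422
grip_force: 0.0
```

```bash
python3 -m inch '{"steps":[-1,0,0,0,0,-1,0,0,0,0,-1,0,0,0,0,-1,0,0,0,0]}' 10
```

```text
time_s: 13.0
eef_pos: [0.447, 0.3042, 0.0856]
eef_rot: [-0.0, 0.032, 0.999, -0.001]
force: [-1.1, -2.6, 0.8]
grip_width: 0.21
grip_force: 10.0
```

```bash
python3 -m inch '{"steps":[-1,4,0,-9,0,-1,8,0,-18,0,-1,12,0,-28,0,-1,16,0,-37,0,-1,20,0,-46,0,-1,24,0,-55,0,-1,27,0,-64,0,-1,27,0,-64,0]}' 10
python3 - <<'E'
from h import *
go((.4463,.3036,.0858),np.pi/2-.066)
cv2.imwrite("pics/s8_raw.png",r.camera("scene")[:,:,::-1])
E
```

```text
time_s: 14.0
eef_pos: [0.4206, 0.3069, 0.1509]
eef_rot: [0.001, 0.032, 0.999, 0.001]
force: [-0.3, 0.5, -0.9]
grip_width: 0.205
grip_force: 10.0
pos [0.4206 0.3069 0.1509] F [-0.3  0.5 -0.9] t 14.0 shift [-25.8  -1.7  65.1] twist 0.1 ya 1.507 axis [ 0.002  0.001 -1.   ]
```

```bash
python3 -m inch '{"steps":[-1,0,0,0,0,-1,-7,0,-3,0,-1,-14,0,-5,0,-1,-21,0,-7,0,-1,-28,0,-8,0,-1,-35,0,-9,0,-1,-35,0,-9,0]}' 5
python3 -m inch '{"steps":[-1,-5,0,0,0,-1,-10,0,0,0,-1,-15,0,0,0,-1,-15,0,0,0]}' 5
python3 - <<'E'
from h import *
cv2.imwrite("pics/s9_raw.png",r.camera("scene")[:,:,::-1])
cv2.imwrite("pics/t9_raw.png",r.camera("top")[:,:,::-1])
E
```

```text
time_s: 14.92
eef_pos: [0.456, 0.3042, 0.1588]
eef_rot: [0.0, 0.032, 0.999, 0.0]
force: [-0.3, 0.2, -1.2]
grip_width: 0.208
grip_force: 5.0
time_s: 15.42
eef_pos: [0.4706, 0.3031, 0.1586]
eef_rot: [0.0, 0.032, 0.999, -0.0]
force: [-0.2, -0.1, -0.9]
grip_width: 0.202
grip_force: 5.0
```

```bash
python3 -m inch '{"steps":[-1,0,0,-20,0,-1,0,0,-50,0,-1,0,0,-70,0,-1,0,0,-70,0,-1,0,0,-70,0]}' 5
cat >> h.py <<'E'
def pen(im):
    "scene rows/cols of the grey/black pen below the gripper, against wood"
    o=r.get_obs(); g=np.array(o["eef_pos"])+[0,0,.022+.019]
    hsv=cv2.cvtColor(im,cv2.COLOR_BGR2HSV)
    a=proj("scene",g); b=proj("scene",g-[0,0,.115]); x=int(b[0])
    m=((hsv[...,1]<110)|(hsv[...,2]<60)); w=m[:, x-15:x+16]
    for y in range(int(a[1])-5,int(b[1])+14):
        xs=np.where(w[y])[0]+x-15; print(y,(xs.min(),xs.max(),len(xs)) if len(xs) else "-",im[y,int(b[0])],end=" | ")
    print()
    for t in(-.2,-.1,0,.1,.2,.3,.4): print("tilt",t,proj("scene",g-.115*np.array([-np.sin(t),0,np.cos(t)])).round(1),end=" ")
    print("grip",a.round(1),"collar",proj("scene",g-[0,0,.035]).round(1))
E
python3 - <<'E'
from h import *
im=r.camera("scene")[:,:,::-1].copy(); cv2.imwrite("pics/s10_raw.png",im); pen(im)
E
```

```text
time_s: 16.15
eef_pos: [0.4697, 0.303, 0.2279]
eef_rot: [-0.0, 0.032, 0.999, -0.0]
force: [-0.3, -1.0, -1.2]
grip_width: 0.209
grip_force: 5.0
86 (np.int64(348), np.int64(360), 13) [ 62 122 198] | 87 (np.int64(348), np.int64(360), 13) [ 58 119 194] | 88 (np.int64(348), np.int64(360), 13) [ 62 121 196] | 89 (np.int64(348), np.int64(360), 13) [ 59 117 192] | 90 (np.int64(348), np.int64(360), 13) [ 61 116 186] | 91 (np.int64(348), np.int64(360), 13) [ 56 110 178] | 92 (np.int64(348), np.int64(359), 12) [ 55 104 169] | 93 (np.int64(348), np.int64(359), 12) [ 53 101 165] | 94 (np.int64(348), np.int64(358), 11) [ 56 102 166] | 95 (np.int64(348), np.int64(358), 11) [ 56 104 167] | 96 (np.int64(348), np.int64(357), 10) [ 61 107 169] | 97 (np.int64(347), np.int64(355), 9) [ 61 106 167] | 98 (np.int64(347), np.int64(354), 8) [ 60 102 160] | 99 (np.int64(347), np.int64(354), 8) [ 51  93 147] | 100 (np.int64(347), np.int64(354), 8) [ 47  86 138] | 101 (np.int64(347), np.int64(353), 7) [ 47  87 142] | 102 (np.int64(348), np.int64(352), 5) [ 48  96 158] | 103 (np.int64(348), np.int64(351), 4) [ 57
[... 741 characters left out ...]
45), np.int64(346), 2) [ 90 109 147] | 120 (np.int64(345), np.int64(346), 2) [ 90 106 140] | 121 (np.int64(345), np.int64(346), 2) [ 88 107 141] | 122 - [ 76 103 152] | 123 - [ 68 112 177] | 124 - [ 63 120 194] | 125 - [ 66 124 203] | 126 - [ 64 124 200] | 127 - [ 64 122 199] | 128 - [ 63 121 198] | 129 - [ 68 125 201] | 130 - [ 65 123 198] | 131 - [ 63 121 195] | 132 - [ 63 120 194] | 133 - [ 59 122 197] | 134 - [ 68 129 208] | 135 - [ 66 127 208] | 136 - [ 66 128 206] | 137 - [ 68 122 193] | 
tilt -0.2 [342.1 119.3] tilt -0.1 [343.6 122.2] tilt 0 [345.2 124.8] tilt 0.1 [346.8 127.1] tilt 0.2 [348.6 129.2] tilt 0.3 [350.4 130.9] tilt 0.4 [352.2 132.3] grip [352.9  92. ] collar [350.4 102.5]
```

The foot is at about (345,122) and the collar bottom at about (350,102) in the raw scene image. That matches a pen within about 0.05 rad of upright. Next I carry it over the chip.

```bash
python3 - <<'E'
from h import *
go((.6505,.0214,.2279))
E
```

```text
pos [0.4695 0.3029 0.2273] F [-0.3 -0.1 -0.2] t 16.2 shift [-198.7 -269.3   -0.7] twist 0 ya 1.507 axis [-0.002 -0.001 -1.   ]
```

```bash
python3 -m inch '{"steps":[-1,-5,-7,0,0,-1,-20,-27,0,0,-1,-43,-58,0,0,-1,-68,-92,0,0,-1,-93,-126,0,0,-1,-118,-160,0,0,-1,-143,-194,0,0,-1,-168,-228,0,0,-1,-186,-252,0,0,-1,-196,-266,0,0,-1,-199,-269,0,0,-1,-199,-269,0,0]}' 10
python3 - <<'E'
from h import *
go((.6505,.0214,.1300))
im=r.camera("scene")[:,:,::-1].copy(); cv2.imwrite("pics/s11_raw.png",im)
F=[]
for _ in range(10): r.camera("top"); F.append(r.get_obs()["force"])
print(np.mean(F,0),np.std(F,0))
E
```

```text
time_s: 17.7
eef_pos: [0.6511, 0.0225, 0.2284]
eef_rot: [-0.0, 0.032, 0.999, 0.0]
force: [0.4, 0.1, 0.1]
grip_width: 0.208
grip_force: 10.0
pos [0.6511 0.0225 0.2284] F [0.4 0.1 0.1] t 17.7 shift [ 0.5 -1.1 98.4] twist 0 ya 1.507 axis [-0.001  0.    -1.   ]
[ 0.03723643 -0.03189731 -0.95530969] [0.50331064 0.42166286 0.3561469 ]
```

```bash
python3 -m inch '{"steps":[-1,0,-1,20,0,-1,0,-1,50,0,-1,0,-1,80,0,-1,0,-1,98,0,-1,0,-1,108,0,-1,0,-1,113,0,-1,0,-1,113,0,-1,0,-1,113,0]}' 10
python3 - <<'E'
from h import *
go((.6505,.0214,.0900))
im=r.camera("scene")[:,:,::-1].copy(); cv2.imwrite("pics/s12_raw.png",im)
print("lid",proj("scene",(.6505,.0214,.019)))
for z in(.02,.03,.04,.05): print(z,proj("scene",(.6505,.0214,z)).round(1))
g=np.array(r.get_obs()["eef_pos"])+[0,0,.041]; print("grip",proj("scene",g),"collar",proj("scene",g-[0,0,.04]))
G=cv2.cvtColor(im,cv2.COLOR_BGR2GRAY); H=cv2.cvtColor(im,cv2.COLOR_BGR2HSV)
for y in range(168,232): print(y," ".join(f"{v:3d}" for v in G[y,258:284]))
E
```

```text
time_s: 19.25
eef_pos: [0.6521, 0.0209, 0.1169]
eef_rot: [0.001, 0.032, 0.999, -0.0]
force: [-0.1, 0.3, 0.2]
grip_width: 0.207
grip_force: 10.0
pos [0.6521 0.0209 0.1169] F [-0.1  0.3  0.2] t 19.25 shift [ 1.7  0.4 26.9] twist 0 ya 1.507 axis [ 0.002 -0.    -1.   ]
lid [270.02127303 220.83433305]
0.02 [270.  220.6]
0.03 [270.2 218.5]
0.04 [270.3 216.4]
0.05 [270.4 214.2]
grip [271.950675   188.98592487] collar [271.35612221 198.99813221]
168  22  17  20  22  20  19  20  17  15  20  27  23  27  24  29  31  32  31  32  33  34  34  36  36  40  36
169  18  21  19  20  25  21  26  21  24  27  27  33  31  34  36  39  40  41  39  40  37  41  42  42  45  50
170  23  27  24  30  29  28  24  32  35  35  39  41  40  45  50  58  63  64  58  51  44  48  51  48  51  52
171  37  33  31  37  40  38  41  40  47  50  52  54  60  66  79  88  98  96  82  63  47  48  49  51  53  51
172  50  42  41  46  49  52  54  58  63  66  70  65  71  84 100 109 121 121 106  69  43  42  52  58  57  54
173  80  64  52  53  62  64  63  67  69  69  70  69  73  90 106 113 126 129 111  76  47  51  67  71  63  60
174 115  9
[... 5553 characters left out ...]
 198 199 188 174 155 134 120 105  87  76  70  70  72
226  75  75  70  75  70  70  84 121 166 195 203 196 187 176 168 153 131 108  93  82  79  73  71  74  70  74
227  74  77  75  74  75  69  74 102 145 178 183 173 151 131 118 108  89  79  73  73  74  71  70  71  74  74
228  74  73  74  75  72  71  72  81 110 141 144 129 105  90  78  80  75  74  69  73  74  72  73  74  75  78
229  75  73  72  74  73  75  68  71  83  98 102  91  81  73  73  72  73  72  72  73  76  75  74  70  72  69
230  74  73  77  72  72  72  75  70  73  76  78  71  72  72  70  73  72  74  74  74  74  75  75  74  75  71
231  73  70  72  74  70  72  73  74  68  75  70  72  74  73  72  74  72  71  73  75  72  70  70  72  74  75
```

The collar bottom is at row 197.5, the nose bottom at 207 and the foot at about row 213, col 270.5. That puts the foot roughly 29 mm above the lid, so I go down 20 mm and look again.

```bash
python3 -m inch '{"steps":[-1,1,0,8,0,-1,1,0,15,0,-1,1,0,20,0,-1,1,0,20,0]}' 10
cat >> h.py <<'E'
def chk(nF=10,show=True,r0=206,r1=226):
    im=r.camera("scene")[:,:,::-1].copy(); F=[]
    for _ in range(nF): r.camera("top"); F.append(r.get_obs()["force"])
    F=np.mean(F,0); print("F",F.round(2)); go((.6505,.0214,.09))
    G=cv2.cvtColor(im,cv2.COLOR_BGR2GRAY)
    if show:
        for y in range(r0,r1): print(y," ".join(f"{v:3d}" for v in G[y,262:280]))
E
python3 -c "
from h import *
chk()"
```

```text
time_s: 19.8
eef_pos: [0.6497, 0.0211, 0.0946]
eef_rot: [-0.001, 0.032, 0.999, 0.0]
force: [-0.2, -0.4, -1.7]
grip_width: 0.209
grip_force: 10.0
F [-0.04 -0.18 -0.63]
pos [0.6504 0.021  0.0958] F [-0.5 -0.6 -1. ] t 20.35 shift [-0.1  0.4  5.8] twist 0 ya 1.507 axis [ 0. -0. -1.]
206  74  70  72  74  60  45  32  26  20  16  35  54  62  70  75  77  75  79
207  76  71  75  73  64  46  31  26  22  27  33  51  64  75  82  79  80  76
208  71  72  75  70  64  48  35  24  19  23  36  54  69  76  81  86  84  82
209  72  71  76  70  62  49  33  18  20  27  39  57  70  75  81  83  93  89
210  76  75  75  72  70  51  35  29  20  30  47  62  68  74  75  86  92  92
211  71  72  73  71  65  61  46  39  36  44  59  70  75  73  75  81  89  94
212  75  72  73  71  67  68  62  62  61  69  83  84  83  77  77  76  80  89
213  74  73  70  76  74  79  78  84  95 110 120 114 101  83  76  74  80  85
214  75  77  81  84  89  93  99 106 126 149 163 158 130 101  84  72  71  77
215  79  87  98 114 122 125 120 121 140 172 193 189 164 124  96  79  73  76
216  96 113 136 160 169 164 147 131 146 179 203 206 186 149 109  85  75  72
217 126 151 167 186 192 183 160 137 147 175 200 207 201 170 131  99  79  77
218 145 171 178 178 180 171 155 144 155 175 193 203 201 186 156 122  92  79
219 144 167 173 169 159 158 159 166 179 187 194 196 200 202 182 148 106  83
220 126 160 179 180 172 170 177 189 200 205 202 198 201 207 198 168 128  96
221 109 157 189 194 186 182 192 201 208 207 205 203 203 210 206 187 152 115
222  96 140 180 198 196 190 192 200 203 201 200 204 208 210 210 199 173 133
223  84 113 156 191 201 199 196 197 197 197 200 206 207 206 204 195 176 137
224  67  90 131 173 197 205 204 199 199 202 206 204 201 192 179 166 148 118
225  69  77 106 151 189 203 207 206 201 200 201 193 173 155 134 121 103  89
```

```bash
python3 -m inch '{"steps":[-1,0,0,2,0,-1,0,0,4,0,-1,0,0,4,0]}' 10; python3 -c "
from h import *
chk(14,False)"; python3 -m inch '{"steps":[-1,0,0,2,0,-1,0,0,3,0,-1,0,0,3,0]}' 10; python3 -c "
from h import *
chk(14,True,210)"
```

```text
time_s: 20.72
eef_pos: [0.6502, 0.0211, 0.0914]
eef_rot: [-0.0, 0.032, 0.999, -0.0]
force: [0.5, 1.1, -0.9]
grip_width: 0.211
grip_force: 10.0
F [-0.14 -0.04 -0.78]
pos [0.6503 0.021  0.0917] F [-0.8  0.4 -1.1] t 21.48 shift [-0.1  0.4  1.7] twist 0 ya 1.506 axis [ 0.  0. -1.]
time_s: 21.85
eef_pos: [0.6506, 0.021, 0.0889]
eef_rot: [0.0, 0.032, 0.999, -0.0]
force: [0.5, -1.0, 0.7]
grip_width: 0.212
grip_force: 10.0
F [ 0.8  -0.07  0.42]
pos [0.6505 0.021  0.0888] F [ 1.4 -1.4  0.7] t 22.6 shift [ 0.1  0.4 -1.2] twist 0 ya 1.507 axis [ 0. -0. -1.]
210  73  75  70  71  66  49  32  20  22  22  37  55  69  73  78  84  90  93
211  76  76  73  70  63  52  33  25  23  27  43  61  69  73  75  78  87  93
212  70  71  74  69  68  56  44  27  31  45  64  76  81  75  73  76  83  89
213  74  72  73  69  71  67  63  56  66  92 108 114 103  84  77  72  77  85
214  72  77  78  83  85  88  85  90 111 141 160 157 131 101  82  77  73  80
215  83  85  99 115 121 123 119 117 140 173 191 188 163 125  92  77  71  79
216  95 112 135 158 169 166 147 131 147 180 204 207 185 151 109  82  75  71
217 117 143 166 186 191 184 162 134 142 174 199 207 200 170 131  98  80  73
218 130 159 174 178 180 172 149 133 140 168 189 201 204 187 157 121  93  76
219 125 153 161 156 157 153 151 144 156 175 190 195 201 200 183 147 109  83
220 115 150 164 158 157 163 170 175 181 193 201 197 200 205 197 168 128  94
221 108 151 178 178 177 181 187 196 202 205 203 203 203 209 205 188 153 113
222  95 140 175 193 191 190 193 200 200 198 201 202 205 209 208 200 172 136
223  79 114 157 187 200 199 198 197 198 197 199 204 206 209 202 197 174 135
224  70  90 130 174 198 204 204 202 200 201 205 203 198 189 179 167 146 116
225  71  76 104 150 186 202 207 205 200 200 201 192 174 152 136 117 104  87
```

```bash
python3 - <<'E'
from h import *
s5=cv2.cvtColor(cv2.imread("pics/s5_raw.png"),cv2.COLOR_BGR2GRAY).astype(int)
G=cv2.cvtColor(r.camera("scene")[:,:,::-1].copy(),cv2.COLOR_BGR2GRAY).astype(int)
for y in range(211,225): print(y," ".join(f"{v:4d}" for v in (G-s5)[y,260:280]),"   ref"," ".join(f"{v:3d}" for v in s5[y,262:279]))
for uv in((269,218.3),(269,217.8),(269,219.3)): print(uv,plane("scene",uv,.019)-[.65012066,.02174556,.019])
for dx in(-.008,-.004,0,.004): print(dx,proj("scene",(.6501+dx,.0217,.019)),"near edge",proj("scene",(.6501+dx+.0037,.0217-.0015,.019)))
E
```

```text
211    6   12    3    5    3    8   -2  -16  -33  -49  -45  -43  -24   -8   -3    2    8    4    6    7    ref  69  69  72  65  65  69  67  70  70  71  65  71  69  69  67  76  80
212   -1    5    5    7    8   -1    3  -16  -28  -36  -43  -31  -21   -5   -2    7    3    2    5    7    ref  69  68  65  73  68  71  71  69  78  79  83  82  80  70  69  71  77
213    8    3    6    6    6    3    0  -11  -18  -36  -35  -17   -4    2    6    7    8    6    3    7    ref  67  68  69  72  70  77  78  91 100 108 114 109  94  79  69  69  75
214    4    8    5    7    8    5    2   -2  -20  -33  -25  -12    3    8    7    5    8    4    0    5    ref  70  70  73  78  82  90 107 122 138 151 158 148 125  95  76  69  72
215    5    7    6    4    5    7    9   -1  -26  -46  -38  -12    5   13    9   10    9    7    4    4    ref  74  81  93 106 116 125 143 161 174 184 188 178 154 117  86  70  70
216    4    4    3    4    7   10    8   -1  -25  -52  -46  -18    4   12   12   11    6    8    4    6    ref  91 106 127 151 161 168 174 186 192 198 197 195 174 141 102  78  70
217    2    3   -4   -3   
[... 1180 characters left out ...]
86 184 185 186 187 188 194 197 194 192 183 166
224    0   -1    2    9   12    9   12   13   12   13   11   12   14   11   11   11   12   10    8    6    ref  67  81 120 163 187 193 191 188 187 188 192 194 188 178 166 157 139
(269, 218.3) [-8.68389277e-03 -5.48379420e-04  1.73472348e-17]
(269, 217.8) [-1.03327983e-02 -4.52369872e-05  1.73472348e-17]
(269, 219.3) [-5.39616770e-03 -1.55158671e-03  1.73472348e-17]
-0.008 [269.24145365 218.44678734] near edge [269.11469924 219.60200876]
-0.004 [269.66086439 219.56971533] near edge [269.53481343 220.73023858]
0 [270.0821935  220.69777957] near edge [269.95685378 221.86364113]
0.004 [270.50545418 221.83101537] near edge [270.38083355 223.00225209]
```

The foot touches about 6–7 mm short of the ring's centre in x, with its base at about row 219, col 269.5. I lift off, shift +6.5 mm in world x and press again.

```bash
python3 -m inch '{"steps":[-1,0,0,-3,0,-1,0,0,-6,0,-1,-4,0,-6,0,-1,-7,0,-6,0,-1,-7,0,-6,0,-1,-7,0,-3,0,-1,-7,0,-1,0,-1,-7,0,1,0,-1,-7,0,1,0]}' 10; python3 - <<'E'
from h import *
chk(14,False)
s5=cv2.cvtColor(cv2.imread("pics/s5_raw.png"),cv2.COLOR_BGR2GRAY).astype(int)
G=cv2.cvtColor(r.camera("scene")[:,:,::-1].copy(),cv2.COLOR_BGR2GRAY).astype(int)
for y in range(194,225): print(y," ".join(f"{v:4d}" for v in (G-s5)[y,260:280]))
E
```

```text
time_s: 23.78
eef_pos: [0.6575, 0.0206, 0.0878]
eef_rot: [0.0, 0.032, 0.999, -0.0]
force: [-0.2, -0.4, 1.0]
grip_width: 0.207
grip_force: 10.0
F [ 0.45 -0.07  0.98]
pos [0.6574 0.0206 0.0877] F [ 1.4 -0.2  0.7] t 24.52 shift [ 7.   0.4 -2.3] twist 0 ya 1.507 axis [ 0. -0. -1.]
194   10    1   -6  -19  -25  -36  -55 -103 -132 -139 -124 -107  -83  -67  -51  -33  -33  -33  -43  -47
195    3    6    4   -7  -11  -23  -40  -70  -92  -93  -74  -60  -38  -24  -20  -12  -23  -34  -48  -43
196    7   10    7    1   -5  -17  -36  -55  -68  -62  -41  -21  -11   -1   -1   -8  -19  -36  -51  -49
197    4    5   -1    4   -6  -21  -37  -50  -47  -33  -15    1    6    8    0  -22  -51  -67  -61  -46
198    4    7   -3    6    1  -20  -41  -43  -37  -20   -3   12   13    9  -13  -53  -91 -106  -82  -43
199   -1    8    5    4   -1  -13  -33  -40  -32  -14    4   12   11    6  -21  -69 -123 -132 -100  -42
200    2    5    5    4    0   -9  -27  -38  -40  -18    4    9   16    8  -10  -58 -106 -121  -93  -43
201    2    4    6    7    0   -5  -19  -34  -35   -9    6   17   14   22   10  -19  -58  -73 
[... 1701 characters left out ...]
2   14   12   11   -4  -29  -52  -35   -3    8   11   10    9    4    6    5
219    3   10    9   11    9   11    7    0  -15  -41  -58  -39   -8    6   12   12   10    9    7    2
220    0    1    7    8    4    1   -3  -19  -33  -55  -66  -40   -8    7   11   12   11   14   11    7
221   -6   -6   -2   -1   -6  -11  -14  -27  -43  -56  -57  -32   -5    7   11   12   11   13   12    9
222  -16   -9   -7  -10   -9  -11   -9  -11  -21  -27  -23  -14    0   11   13   12   14   11   10    6
223  -17  -12   -9   -5   -2    2    8    6    4    2    0    3    7   10   12   13   12   15    8   11
224  -18  -12   -8    4    7   10   10   12   12   12   11   13   12   11   11   12   12    9    9    6
```

The foot's near edge is now at row 222, where the ring's centre predicts 221.9. The force rose by 1.9 N, so the spring is about 4.5 mm in. I hold here.

```bash
for i in 1 2; do python3 -m inch '{"steps":[-1,0,0,0,0,-1,0,0,0,0,-1,0,0,0,0,-1,0,0,0,0,-1,0,0,0,0,-1,0,0,0,0,-1,0,0,0,0,-1,0,0,0,0,-1,0,0,0,0,-1,0,0,0,0,-1,0,0,0,0,-1,0,0,0,0]}' 10; done; python3 -c "
from h import *
chk(8,False); a,q=lid('scene',r.camera('scene')[:,:,::-1].copy(),(270,221)); print(q)
print(r.job_done())"
```

```text
time_s: 26.08
eef_pos: [0.6574, 0.0206, 0.0877]
eef_rot: [0.0, 0.032, 0.999, -0.0]
force: [1.3, -1.4, 1.3]
grip_width: 0.209
grip_force: 10.0
time_s: 27.58
eef_pos: [0.6573, 0.0206, 0.0876]
eef_rot: [-0.0, 0.032, 0.999, 0.0]
force: [-0.3, 0.3, 2.1]
grip_width: 0.209
grip_force: 10.0
F [1.12 0.1  0.81]
pos [0.6573 0.0206 0.0877] F [ 1.4 -0.5  0.6] t 28.02 shift [ 6.9  0.3 -2.3] twist 0 ya 1.507 axis [-0.  0. -1.]
((270.2000427246094, 220.90005493164062), (14.310833930969238, 14.758048057556152), 63.43495178222656)
the job is handed in; nothing more can be done
None
```

I handed the job in at about 28 s (no verdict was returned): by my measurements the card is home, and the upright thermometer is held on the ring with its spring about 4.5 mm in; my first push missed, passing over the panel and board without moving the card.

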